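# Fit the bench magnifier's pin into its stand

### The job

Take the blue bench magnifier out of its wooden storage block and fit its steel pin into the brass bore of the dark iron stand: lean the pin some 15 degrees and start its lower edge into the bore first, feel for the wall, then straighten it up and slide it fully home until the collar sits on the brass, with the lens over the green specimen dish, and let go. The fit is tight and the bore lies a little off the stand's middle, so be gentle and never force the pin (keep well under 30 N); do not disturb the dish, the forceps or the cup.

Things in the scene. Friction and masses are not known exactly. Their poses are not given: they have to be found in the camera images.
- magnifier: Bench magnifier, about 0.25 kg, upright in the storage block. Round steel pin (24 mm diameter, 38 mm long, 2 mm chamfer at the foot), above it a steel collar (38 mm diameter, 6 mm thick), above that a blue square grip. Origin: centre of the pin's foot; z runs up the pin (collar underside at z = 38 mm), lens towards -x on a 7 mm rod that leaves the grip at z = 50 mm.
- magnifier_grip (a point): Point to grip: on the pin's axis, 72 mm above its foot, in the blue grip, which is 22 x 22 mm with flat sides facing the magnifier's x and y and reaches from 44 to 92 mm above the foot. Take it by the two sides that face +y and -y, clear of the lens rod.
- magnifier_lens (a point): Centre of the clear round lens (blue rim, 74 mm across, 8 mm thick), 95 mm from the pin's axis towards the magnifier's -x and 50.5 mm above the pin's foot.
- stand: Stand fixed to the bench: square iron frame 114 x 114 mm, 47 mm high, round a brass bushing 85 mm across, top 50 mm above the bench. Origin: middle of the frame and bushing, at the bench; its -x points to the dish. The bushing has a vertical round bore 25 mm in diameter, 45 mm deep, 1 mm chamfer, bored off-centre (see stand_mouth); it is clamped and does not turn or give.
- stand_mouth (a point): Middle of the stand at the height of the flat brass top round the bore; axes as the stand's, z up. The bore is eccentric: its centre lies 7 mm from this point, in a direction that differs each time and may be any; the measured poses do not show it, the eye and the touch do. The pin is home when its foot is 38 mm below this height.
- holder: Storage block fixed to the bench: pale wood, 80 x 80 x 45 mm, with a loose 31 mm hole through its middle; the magnifier's collar rests on its top. Origin: middle of its underside.
- dish: Shallow green specimen dish with small bones, 64 mm across, 12 mm high, 50 g, on the bench, 93 to 102 mm from the stand's middle towards its -x. Loose: leave it. Origin: centre of its underside.
- forceps: Blue plastic forceps lying on the bench, about 120 x 35 mm, 10 mm high. Loose: leave them. Origin: near their middle, at the bench.
- cup: Clear plastic cup, 68 mm across, 75 mm high, loose: leave it. Origin: centre of its underside.
There are look-alikes about, which are no part of the job. What is shaped like the stand but purple, red or turquoise is not meant.

How it is judged:
By the outcome, as a careful person would: the job done as asked, in the order asked, and still so for the second after the job is handed in, with the robot touching nothing.
It also fails if it takes over 72 s, if anything falls off the work surface, if the arm or the gripper's body presses on something with over 40 N, if the wrist force passes 120 N, or if a joint passes its speed limit or range.

### The arm

A 6-joint arm with a two-finger parallel gripper is mounted at the origin on the work surface. World frame = base frame: x ahead of the robot, y to its left, z up, the work surface at z = 0. Lengths are in mm, angles in rad, forces in N, time in s.
With the tool pointing down it reaches from about 425 to 1125 mm from the base axis. Payload 14.9 kg.
Tool frame: the origin (TCP) lies between the finger pads; the fingertips stand 25 mm ahead of it and the grasp point (between the pads) lies 6 mm ahead of it; z points along the fingers, y is the direction in which the jaws open and shut (so a half turn about z gives the same grasp; the last joint's range is limited). The gripper opens to 91 mm and grips with 3 to 60 N. Pads are 32 mm wide; open, the fingers measure 118 mm over their backs; the gripper's body (76 mm by 178 mm) begins 60 mm behind the grasp point.
Start: joints at [-1.239, 0.379, 1.734, -0, 1.028, -0.033], TCP at [249.73, -653.952, 238.932] pointing down, gripper open.
Joint ranges: [-2.77, 2.77], [-0.74, 2.19], [0, 2.66], [-1.06, 4.2], [0.31, 2.87], [-3.08, 3.08]. Speed limits (rad/s): [1.89, 1.89, 2.39, 3.14, 3.14, 3.14].

### API

Orientations are given as a unit quaternion [w, x, y, z].
In Python, from cell import bot gives the robot as it stands.
- The arm moves only by the tool apply_moves, never from a script. Its argument "targets" is a list that holds one entry, the list of rows, each a list of 7 numbers: the turn, a rotation vector about the tool's x, y, z in degrees, then the shift along the tool's x, y, z in mm, then the finger opening in mm, from 0 to 91.2. A call has 1 to 5 rows; each row shifts and turns the commanded pose from where the row before left it, along the tool's axes as they then stand; what a row does not reach is not made up. A row lasts 1/12 s, in which the tool goes at most 41.7 mm and 7.16 degrees, less where a joint would pass 70% of its speed; a pose out of reach is approached as far as the arm can. A call is refused whole if a number of a shift passes 41.7 or a number of a turn 7.16, either way. A call with a gripper value outside its range is refused whole. The fingers move at their own pace and stop on an object; "force" is the grip in N (left out, the last holds). Time passes only in rows, so rows that do not move let the fingers close. It gives the time, the measured TCP pose, the force and the opening at its end, in the units of the state.
- bot.get_state(): the state, without advancing time (a new reading comes with each control period).
- bot.get_image(name): name is "side" or "top" or "wrist"; returns the picture (400x640x3 uint8, red, green, blue); there is no depth.
- bot.camera_info(name): a dict with "fx", "fy", "cx", "cy" (pixels), "extrinsics" (4x4, takes a point from camera to world coordinates); the wrist camera has in their place "mount" (4x4, takes a point from camera to tool coordinates, whose origin is the TCP and whose axes are the flange's). Camera axes: x right, y down, z forward; pixel columns grow to the right and rows downward; lengths in mm; the calibration is good to about 2 mm. A picture is of the moment at which its call begins: read the wrist's pose just before it. camera_info takes no time and is no camera call.
- bot.close_job(): hands the job in, once; it reports no verdict.
The state is a dict: "time": time; "joint_pos": joint angles; "joint_velocities": joint speeds; "joint_torque": joint torques, N m; "tcp_pos": TCP position; "ee_rot": TCP orientation; "force": force on the tool from outside, world axes, zero at the start; "wrist_torque": the same for the moment, N m; "opening": opening from 0.0 (shut) to 1.0 (fully open).
Only numpy, scipy, OpenCV 4.12 (cv2) and the standard library are available. Lean on these libraries where they do the work, as an engineer would, in place of code of your own. Each camera call takes 0.05 s, during which the arm holds its last target.

## Working session

There is one attempt and no reset: what is moved stays moved. The work goes in short steps, Python scripts to look and compute and a tool call to move; the robot and the scene stay as the last step left them, time stands still between calls to the robot, and variables do not carry over. Pictures are saved under pics/ and viewed, and the job is handed in when it is done.

Besides the shell and the picture viewer there is one more tool, called after "Call:" as a command line: name --argument value ..., lists and objects as JSON in quotes. apply_moves: Moves the arm, as the interface text tells. Its arguments: {"type":"object","properties":{"targets":{"type":"array","items":{"type":"array","items":{"type":"array","items":{"type":"number"}}}},"force":{"type":"number"}},"required":["targets"]}

```bash
ls; mkdir -p pics; python3 - <<'E'
from cell import bot
import cv2, numpy as np
np.set_printoptions(precision=4,suppress=True)
s=bot.get_state()
for k,v in s.items(): print(k,v)
for n in ("side","top","wrist"):
    print(n,bot.camera_info(n))
    im=bot.get_image(n); cv2.imwrite(f"pics/{n}0.png",im[:,:,::-1])
E
```

```text
pics
time 0.0
joint_pos [-1.2393  0.3794  1.7348 -0.      1.0285 -0.0333]
joint_velocities [-0.0009 -0.0013  0.0007 -0.0025  0.0006 -0.0014]
joint_torque [  0.0012 -76.3725 -43.4373   0.0651   0.0423  -0.0001]
tcp_pos [ 249.5925 -653.6042  238.2957]
ee_rot [-0.0005  0.9834  0.1814 -0.0001]
force [-0.5636  0.4415  0.2384]
wrist_torque [-0.0052  0.02    0.0221]
opening 0.9971610874476764
side {'fx': 390.77365286469274, 'fy': 390.77365286469274, 'cx': 316.47540809660177, 'cy': 196.531758863036, 'extrinsics': array([[ -0.9705,  -0.1385,   0.1972, 377.1623],
       [ -0.2408,   0.5274,  -0.8148, 815.5938],
       [  0.0088,  -0.8382,  -0.5452, 593.5225],
       [  0.    ,   0.    ,   0.    ,   1.    ]])}
top {'fx': 374.021234969898, 'fy': 374.021234969898, 'cx': 318.48668520642093, 'cy': 204.87413323358874, 'extrinsics': array([[ -0.0248,  -0.9839,   0.1769, 420.2296],
       [ -0.9992,   0.0298,   0.026 ,  32.9423],
       [ -0.0309,  -0.1761,  -0.9839, 897.4106],
       [  0.    ,   0.    ,   0.    ,   1.    ]])}
wrist {'fx': 317.06135039990613, 'fy': 317.06135039990613, 'cx': 319.2519897098809, 'cy': 201.3549400777971, 'mount': array([[  -0.0015,   -0.9628,   -0.2702,   76.6487],
       [   1.    ,   -0.0014,   -0.0006,   -0.4919],
       [   0.0002,   -0.2702,    0.9628, -145.1534],
       [   0.    ,    0.    ,    0.    ,    1.    ]])}
```

View pics/top0.png

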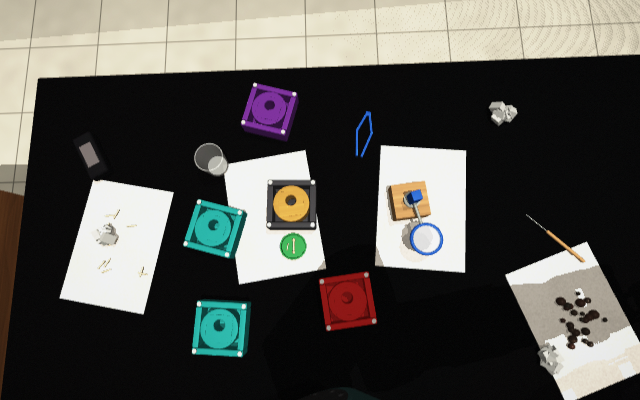

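View pics/side0.png

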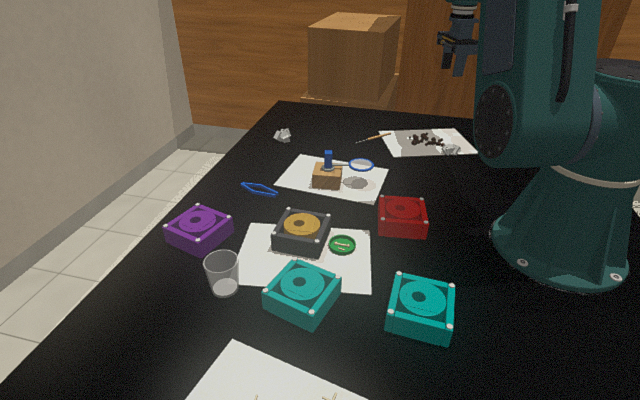

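View pics/wrist0.png

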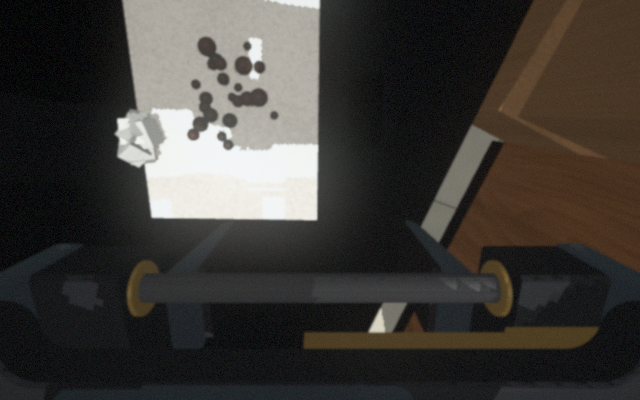

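The top view shows these candidates:
- **Stand:** the dark iron frame with brass at (291,204). The look-alikes are purple (269,110), turquoise (214,228) and (220,328), and red (347,300).
- **Magnifier:** blue grip at (414,197) in the wooden block, lens at (426,239). The other blue thing is the forceps at (364,133).
- **Dish and cup:** dish at (293,246), cup at (211,158).

By the description I choose the iron and brass stand and the magnifier in the block. Next I check both in close crops.

```bash
cat > h.py <<'E'
import numpy as np, cv2
from cell import bot
from scipy.spatial.transform import Rotation as R
np.set_printoptions(precision=2,suppress=True)
def Rq(q): return R.from_quat([q[1],q[2],q[3],q[0]])
def cam(name,st=None):
    c=bot.camera_info(name)
    if name=="wrist":
        T=np.eye(4);T[:3,:3]=Rq(st["ee_rot"]).as_matrix();T[:3,3]=st["tcp_pos"]
        return c,T@np.array(c["mount"])
    return c,np.array(c["extrinsics"])
def ray(c,E,u,v):
    d=E[:3,:3]@np.array([(u-c["cx"])/c["fx"],(v-c["cy"])/c["fy"],1.]);return E[:3,3],d/np.linalg.norm(d)
def onz(c,E,u,v,z):
    o,d=ray(c,E,u,v);return o+d*(z-o[2])/d[2]
def proj(c,E,p):
    q=np.linalg.inv(E)@np.append(p,1);return np.array([c["fx"]*q[0]/q[2]+c["cx"],c["fy"]*q[1]/q[2]+c["cy"]])
def tri(rays):
    A=np.zeros((3,3));b=np.zeros(3)
    for o,d in rays:
        P=np.eye(3)-np.outer(d,d);A+=P;b+=P@o
    p=np.linalg.solve(A,b);return p,[np.linalg.norm((np.eye(3)-np.outer(d,d))@(p-o)) for o,d in rays]
E
python3 - <<'E'
import cv2,numpy as np
t=cv2.imread("pics/top0.png"); s=cv2.imread("pics/side0.png")
a=cv2.resize(t[140:290,220:470],(750,450),interpolation=cv2.INTER_CUBIC)
cv2.imwrite("pics/topc.png",a)
b=cv2.resize(s[140:270,260:400],(700,650*7//7),interpolation=cv2.INTER_CUBIC)[:600]
cv2.imwrite("pics/sidec.png",b)
E
```

```text
(no output)
```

View pics/topc.png

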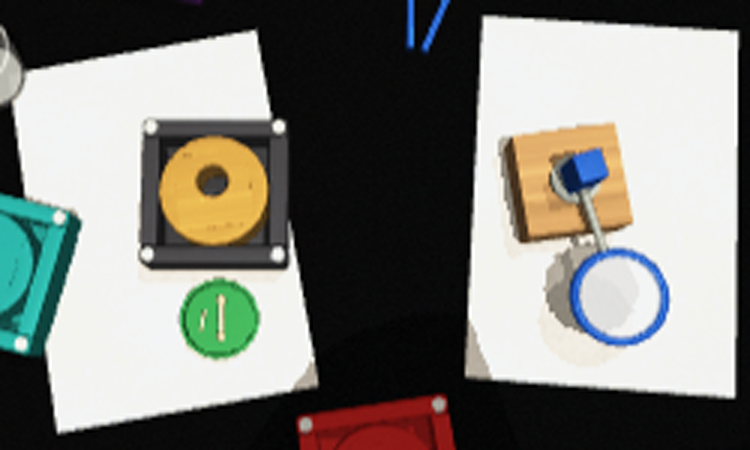

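View pics/sidec.png

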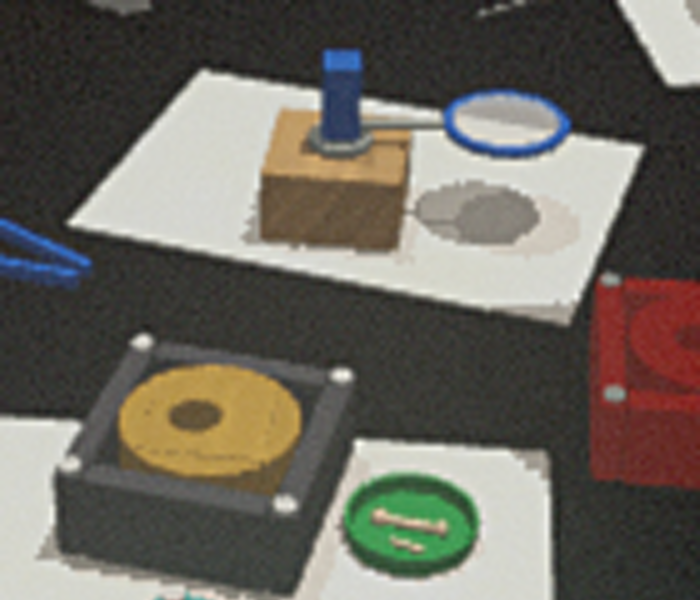

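The crops confirm the choice: the brass disc with its off-centre bore in the iron frame, top pixel about (290,200), and the blue grip at about (415,196). Next I measure both.

```bash
cat > m1.py <<'E'
from h import *
t=cv2.imread("pics/top0.png"); s=cv2.imread("pics/side0.png")
def blob(im,lo,hi,roi,k=0,hull=True,show=None):
    x0,y0,x1,y1=roi;hsv=cv2.cvtColor(im,cv2.COLOR_BGR2HSV)[y0:y1,x0:x1]
    m=cv2.inRange(hsv,lo,hi)
    cs,_=cv2.findContours(m,cv2.RETR_EXTERNAL,cv2.CHAIN_APPROX_NONE)
    c=max(cs,key=cv2.contourArea);return c+np.array([x0,y0]),m
ct,Et=cam("top");cs_,Es=cam("side")
# brass
for nm,im,roi,(c,E) in (("top",t,(255,170,330,235),(ct,Et)),("side",s,(270,200,335,245),(cs_,Es))):
    cn,m=blob(im,(15,90,120 if nm=="side" else 90),(32,255,255),roi)
    e=cv2.fitEllipse(cv2.convexHull(cn));print(nm,"brass",e,onz(c,E,*e[0],50))
    # bore: dark hole within
    g=cv2.cvtColor(im,cv2.COLOR_BGR2HSV)[:,:,2]
    mask=np.zeros(g.shape,np.uint8);cv2.ellipse(mask,(e[0],(e[1][0]*.8,e[1][1]*.8),e[2]),255,-1)
    hole=((g<140)&(mask>0)).astype(np.uint8)
    hc,_=cv2.findContours(hole,cv2.RETR_EXTERNAL,cv2.CHAIN_APPROX_NONE);h=max(hc,key=cv2.contourArea)
    hm=np.zeros_like(g);cv2.drawContours(hm,[h],-1,255,-1)
    w=np.clip(170-g.astype(float),0,None)*(cv2.dilate(hm,np.ones((3,3)))>0)
    yy,xx=np.indices(g.shape);u,v=(w*xx).sum()/w.sum(),(w*yy).sum()/w.sum()
    print(" hole",u,v,cv2.contourArea(h),onz(c,E,u,v,50),onz(c,E,u,v,50)-onz(c,E,*e[0],50))
# green dish
for nm,im,roi,(c,E) in (("top",t,(270,225,320,265),(ct,Et)),("side",s,(320,225,365,262),(cs_,Es))):
    cn,m=blob(im,(45,90,40),(85,255,255),roi);e=cv2.fitEllipse(cv2.convexHull(cn));print(nm,"dish",e,onz(c,E,*e[0],11))
# white caps on frame corners
for nm,im,roi,(c,E) in (("top",t,(262,175,320,232),(ct,Et)),("side",s,(270,205,335,245),(cs_,Es))):
    pass
# lens rim
for nm,im,roi,(c,E) in (("top",t,(405,218,450,262),(ct,Et)),("side",s,(347,155,378,175),(cs_,Es))):
    cn,m=blob(im,(100,120,60),(125,255,255),roi);e=cv2.fitEllipse(cv2.convexHull(cn));print(nm,"lens",e,onz(c,E,*e[0],57.5))
for nm,im,roi,(c,E) in (("top",t,(400,180,430,210),(ct,Et)),("side",s,(318,145,338,172),(cs_,Es))):
    cn,m=blob(im,(100,120,40),(125,255,255),roi);print(nm,"grip",cn.reshape(-1,2).min(0),cn.reshape(-1,2).max(0),cv2.contourArea(cn))
    hsv=cv2.cvtColor(im,cv2.COLOR_BGR2HSV);x0,y0,x1,y1=roi
    print(np.where(m>0,hsv[y0:y1,x0:x1,2],0))
E
python3 m1.py
```

```text
top brass ((290.85736083984375, 203.2130584716797), (36.0369873046875, 36.67612075805664), 28.7355899810791) [578.44 119.09  50.  ]
 hole 290.5535487153396 200.02836428389722 68.5 [585.95 119.71  50.  ] [7.51 0.62 0.  ]
side brass ((301.49835205078125, 223.67723083496094), (22.169883728027344, 36.74850082397461), 88.9115219116211) [579.54 123.45  50.  ]
 hole 298.5365785030951 222.69386606640404 38.5 [587.18 121.55  50.  ] [ 7.65 -1.9   0.  ]
top dish ((292.69720458984375, 245.78904724121094), (25.682588577270508, 25.985427856445312), 74.23956298828125) [483.09 119.89  11.  ]
side dish ((341.61468505859375, 244.259033203125), (19.312061309814453, 26.502634048461914), 94.21865844726562) [483.29 126.12  11.  ]
top lens ((425.947998046875, 238.6123809814453), (31.480504989624023, 33.309391021728516), 114.69207763671875) [ 487.72 -182.2    57.5 ]
side lens ((360.78790283203125, 163.90496826171875), (12.712432861328125, 25.07337188720703), 93.70006561279297) [ 488.77 -185.95   57.5 ]
top grip [407 190] [422 203] 129.5
[[  0   0   0   0   0   0   0   0   0   0   0   0   0   0   0   0   0  
[... 5310 characters left out ...]
   0   0
    0   0]
 [  0   0   0   0   0   0   0  94   0  91   0   0  92   0   0   0   0   0
    0   0]
 [  0   0   0   0   0   0   0  94   0   0  95   0  94  92   0   0   0   0
    0   0]
 [  0   0   0   0   0   0   0  97  92  94   0  96  97  90   0   0   0   0
    0   0]
 [  0   0   0   0   0   0   0   0  88   0   0   0   0   0   0   0   0   0
    0   0]
 [  0   0   0   0   0   0   0   0   0   0   0   0   0   0   0   0   0   0
    0   0]
 [  0   0   0   0   0   0   0   0   0   0   0   0   0   0   0   0   0   0
    0   0]
 [  0   0   0   0   0   0   0   0   0   0   0   0   0   0   0   0   0   0
    0   0]
 [  0   0   0   0   0   0   0   0   0   0   0   0   0   0   0   0   0   0
    0   0]]
```

```bash
python3 - <<'E'
from h import *
t=cv2.imread("pics/top0.png"); s=cv2.imread("pics/side0.png")
ct,Et=cam("top");cs,Es=cam("side")
res={}
for nm,im,roi,th,(c,E) in (("top",t,(400,180,430,210),140,(ct,Et)),("side",s,(318,145,338,172),130,(cs,Es))):
    x0,y0,x1,y1=roi;hsv=cv2.cvtColor(im,cv2.COLOR_BGR2HSV)[y0:y1,x0:x1]
    m=(cv2.inRange(hsv,(100,120,40),(125,255,255))>0)&(hsv[...,2]>th)
    yy,xx=np.nonzero(m);u,v=xx.mean()+x0,yy.mean()+y0
    res[nm]=(u,v);p=onz(c,E,u,v,99);print(nm,m.sum(),u,v,p)
    if nm=="top":
        r=cv2.minAreaRect(np.c_[xx,yy].astype(np.float32));print(r)
        q=np.array([onz(c,E,a+x0,b+y0,99)[:2] for a,b in cv2.boxPoints(r)]);print(q,np.degrees(np.arctan2(*(q[1]-q[0])[::-1])))
print("tri",tri([ray(ct,Et,*res["top"]),ray(cs,Es,*res["side"])]))
L=np.array([488.2,-184]);
for nm,c,E in (("top",ct,Et),("side",cs,Es)):
    g=onz(c,E,*res[nm],99)[:2]; l=onz(c,E,*((425.95,238.61) if nm=="top" else (360.79,163.9)),57.5)[:2]
    d=g-l;print(nm,np.linalg.norm(d),"yaw x",np.degrees(np.arctan2(d[1],d[0])))
# stand corner caps
for nm,im,roi,(c,E) in (("top",t,(262,175,322,232),(ct,Et)),("side",s,(270,205,335,245),(cs,Es))):
    pass
st=bot.get_state();Rt=Rq(st["ee_rot"]).as_matrix();print(Rt)
E
```

```text
top 91 416.4395604395604 194.96703296703296 [ 579.13 -158.27   99.  ]
((16.500001907348633, 15.0), (9.803059577941895, 9.17060375213623), 71.56504821777344)
[[ 586.51 -146.21]
 [ 592.34 -165.36]
 [ 571.62 -170.52]
 [ 565.83 -151.46]] -73.07445573515737
side 28 328.0 151.5 [ 580.73 -157.9    99.  ]
tri (array([ 580.  , -158.27,   98.73]), [np.float64(0.8084538111635856), np.float64(0.8084538111636178)])
top 94.48781868417178 yaw x 14.67791950477819
side 96.15615913820557 yaw x 16.978387903633
[[ 0.93  0.36 -0.  ]
 [ 0.36 -0.93  0.  ]
 [ 0.   -0.   -1.  ]]
```

Magnifier measured: pin axis at about (580,-158), grip top at z≈99 as expected, and lens 95 mm away as given. Its x axis is at yaw ≈15.5°. The bore is near (586,121). I move over the magnifier now.

Call:
apply_moves --targets '[[[0,0,0,32.3,-23,0,91],[0,0,0,32.3,-23,0,91],[0,0,0,32.3,-23,0,91],[0,0,0,32.3,-23,0,91],[0,0,0,32.3,-23,0,91]]]'

```text
time: 0.57
tcp_pos: [360.1, -487.2, 238.8]
ee_rot: [-0.0, 0.983, 0.181, -0.0]
force: [0.2, -0.1, -0.1]
opening: 0.995
```

Call:
apply_moves --targets '[[[0,0,0,32.3,-23,0,91],[0,0,0,32.3,-23,0,91],[0,0,0,32.3,-23,0,91],[0,0,0,32.3,-23,0,91],[0,0,0,32.3,-23,0,91]]]'

```text
time: 0.98
tcp_pos: [470.0, -322.0, 238.9]
ee_rot: [-0.0, 0.983, 0.181, 0.0]
force: [1.4, -0.5, 0.6]
opening: 0.999
```

Call:
apply_moves --targets '[[[0,0,0,32.3,-23,0,91],[0,0,0,32.3,-23,0,91],[0,0,0,32.3,-23,0,91],[0,0,5.5,0,0,0,91],[0,0,0,0,0,0,91]]]'

```text
time: 1.4
tcp_pos: [536.1, -223.1, 238.8]
ee_rot: [-0.0, 0.991, 0.133, -0.0]
force: [-0.2, -0.2, -0.5]
opening: 0.998
```

```bash
python3 - <<'E'
from h import *
st=bot.get_state();im=bot.get_image("wrist");cv2.imwrite("pics/w1.png",im[:,:,::-1])
c,E=cam("wrist",st)
for p in ([580,-158,99],[488,-184,57.5]): print(proj(c,E,p))
print(Rq(st["ee_rot"]).as_matrix())
E
```

```text
[261.74 132.51]
[273.56 219.97]
[[ 0.96  0.26 -0.  ]
 [ 0.26 -0.96  0.  ]
 [-0.   -0.   -1.  ]]
```

View pics/w1.png

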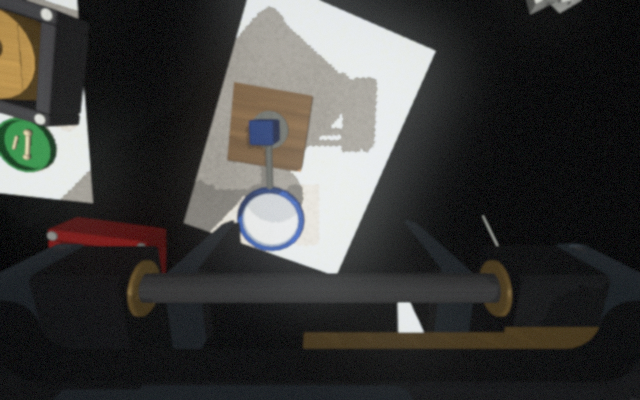

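The wrist view shows the grip top at about (264,131) and the lens at (271,219). Both fall within 3 px of my projections. I refine the position and yaw from it.

```bash
python3 - <<'E'
from h import *
im=cv2.imread("pics/w1.png");st=bot.get_state();c,E=cam("wrist",st)
hsv=cv2.cvtColor(im,cv2.COLOR_BGR2HSV)
m=cv2.inRange(hsv,(100,110,50),(128,255,255))
def big(x0,y0,x1,y1):
    cs,_=cv2.findContours(m[y0:y1,x0:x1],cv2.RETR_EXTERNAL,cv2.CHAIN_APPROX_NONE)
    return max(cs,key=cv2.contourArea)+np.array([x0,y0])
g=big(240,110,290,155);l=big(230,180,310,258)
r=cv2.minAreaRect(g);print(r);e=cv2.fitEllipse(l);print(e)
L=onz(c,E,*e[0],57.5)
cv2.imwrite("pics/w1c.png",cv2.resize(im[80:260,200:330],None,fx=4,fy=4)[:600])
print("hsv v grip");print(np.where(m>0,hsv[...,2],0)[116:150:2,244:284:2])
G=onz(c,E,*r[0],99);d=(G-L)[:2];print(G,L,np.linalg.norm(d),np.degrees(np.arctan2(d[1],d[0])))
E
```

```text
((262.0, 132.0), (24.0, 24.0), 90.0)
((270.34259033203125, 219.04759216308594), (60.65106201171875, 63.77231979370117), 98.13294219970703)
hsv v grip
[[  0   0   0   0   0   0   0   0   0   0   0   0   0   0   0   0   0   0
    0   0]
 [  0   0   0   0   0   0   0   0   0   0   0   0   0   0   0   0   0   0
    0   0]
 [  0   0   0   0   0   0   0  99 102  97 100  97   0 100   0   0   0   0
    0   0]
 [  0   0   0 119 127 124 124 121 124 125 125 124 127 124 107   0   0   0
    0   0]
 [  0   0   0 116 124 125 124 129 129 128 128 129 124 128 109   0   0   0
    0   0]
 [  0   0   0 117 125 125 125 127 127 128 128 128 126 127 115   0   0   0
    0   0]
 [  0   0   0 116 125 127 126 125 125 128 127 123 127 126 111   0   0   0
    0   0]
 [  0   0   0 114 125 128 125 124 127 127 127 127 126 126 111   0   0   0
    0   0]
 [  0   0   0 113 123 127 124 123 126 127 128 129 125 128 113   0   0   0
    0   0]
 [  0   0   0 111 123 124 123 123 122 122 125 127 126 129 109   0   0   0
    0   0]
 [  0   0   0   0 126 125 125 126 127 124 124 127 125 126 114   0   0   0
    0   0]
 [  0   0   0 109 126 122 124 125 124 125 125 127 125 126 111   0   0   0
    0   0]
 [  0   0   0   0 124 122 126 123 126 122 122 126 126 123 114   0   0   0
    0   0]
 [  0   0   0   0 120 123 123 121 123 125 121 125 123 124 115   0   0   0
    0   0]
 [  0   0   0   0   0   0   0   0   0   0   0   0   0 109   0   0   0   0
    0   0]
 [  0   0   0   0   0   0   0   0   0   0   0   0   0   0   0   0   0   0
    0   0]
 [  0   0   0   0   0   0   0   0   0   0   0   0   0   0   0   0   0   0
    0   0]]
[ 579.58 -159.05   99.  ] [ 487.29 -181.66   57.5 ] 95.01649647504934 13.763455171827742
```

View pics/w1c.png

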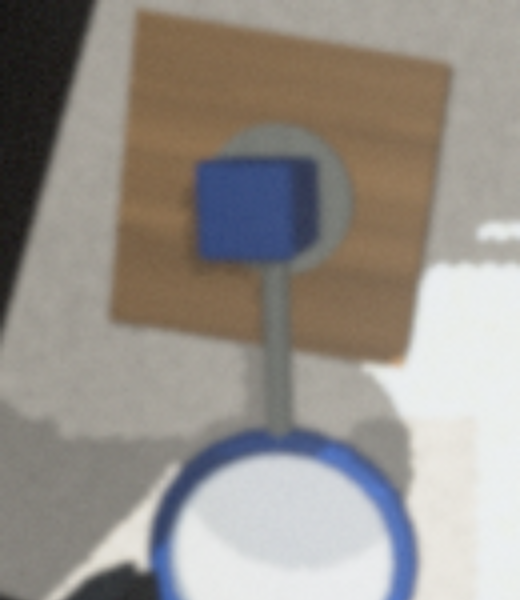

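Call:
apply_moves --targets '[[[0,0,1,0,0,0,91],[0,0,0,19.3,-17.2,20,91],[0,0,0,19.3,-17.2,20,91],[0,0,0,19.3,-17.2,20,91],[0,0,0,0,0,0,91]]]'

```text
time: 1.87
tcp_pos: [578.0, -158.7, 175.5]
ee_rot: [-0.001, 0.992, 0.126, -0.002]
force: [-0.7, 0.3, -0.9]
opening: 0.998
```

```bash
python3 - <<'E'
from h import *
st=bot.get_state();im=bot.get_image("wrist");cv2.imwrite("pics/w2.png",im[:,:,::-1]);c,E=cam("wrist",st)
print(st["tcp_pos"],Rq(st["ee_rot"]).as_matrix(),proj(c,E,[579.6,-158.8,99]))
E
```

```text
[ 578.01 -158.69  175.46] [[ 0.97  0.25 -0.  ]
 [ 0.25 -0.97  0.  ]
 [-0.   -0.   -1.  ]] [321.09 217.86]
```

View pics/w2.png

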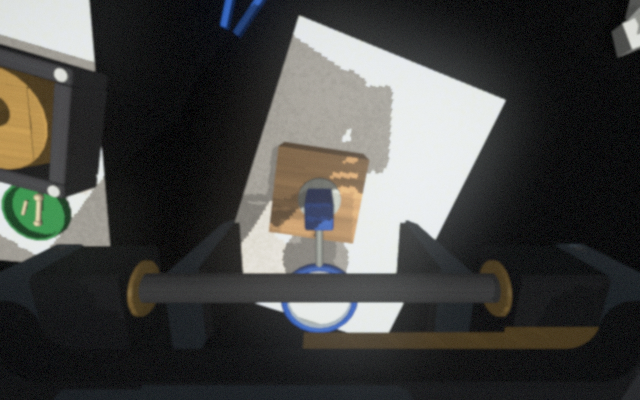

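The grip top is centred between the jaws at (319,217), which matches the projection (321,218). I descend and grip.

Call:
apply_moves --targets '[[[0,0,0,1.5,0,30,91],[0,0,0,0,0,30,91],[0,0,0,0,0,20,91],[0,0,0,0,0,8,91],[0,0,0,0,0,2,91]]]'

```text
time: 2.33
tcp_pos: [579.1, -161.1, 88.2]
ee_rot: [-0.0, 0.992, 0.125, -0.001]
force: [-0.7, 0.3, 0.1]
opening: 0.997
```

Call:
apply_moves --targets '[[[0,0,0,0,0,0,40],[0,0,0,0,0,0,10],[0,0,0,0,0,0,10],[0,0,0,0,0,0,10],[0,0,0,0,0,0,10]]]' --force 20

```text
time: 2.75
tcp_pos: [580.5, -160.2, 89.8]
ee_rot: [0.0, 0.992, 0.125, 0.001]
force: [0.2, 0.7, -0.2]
opening: 0.666
```

Call:
apply_moves --targets '[[[0,0,0,0,0,3,10],[0,0,0,0,0,0,10],[0,0,0,0,0,0,10],[0,0,0,0,0,0,10],[0,0,0,0,0,0,10]]]' --force 30

```text
time: 3.17
tcp_pos: [580.0, -160.0, 85.9]
ee_rot: [-0.0, 0.992, 0.125, -0.0]
force: [0.3, -0.4, 0.5]
opening: 0.299
```

Call:
apply_moves --targets '[[[0,0,0,0,0,0,10],[0,0,0,0,0,0,10],[0,0,0,0,0,0,10],[0,0,0,0,0,0,10],[0,0,0,0,0,0,10]]]' --force 30

```text
time: 3.58
tcp_pos: [579.8, -159.5, 85.8]
ee_rot: [-0.0, 0.992, 0.125, -0.0]
force: [-0.2, 5.2, 1.8]
opening: 0.24
```

Opening 0.24 ≈ 22 mm, which is the grip's width, so it is held. I lift.

Call:
apply_moves --targets '[[[0,0,0,0,0,-4,10],[0,0,0,0,0,-12,10],[0,0,0,0,0,-25,10],[0,0,0,0,0,-30,10],[0,0,0,0,0,-29,10]]]' --force 40

```text
time: 4.0
tcp_pos: [579.7, -160.2, 187.7]
ee_rot: [0.0, 0.992, 0.125, -0.0]
force: [0.7, -0.6, -2.5]
opening: 0.241
```

Call:
apply_moves --targets '[[[0,0,0,0,0,0,10],[0,0,0,0,0,0,10]]]'

```text
time: 4.17
tcp_pos: [581.0, -160.6, 188.3]
ee_rot: [0.001, 0.992, 0.125, 0.002]
force: [0.0, -0.1, -4.3]
opening: 0.238
```

```bash
python3 - <<'E'
from h import *
st=bot.get_state();im=bot.get_image("wrist");cv2.imwrite("pics/w3.png",im[:,:,::-1]);c,E=cam("wrist",st)
s=bot.get_image("side");cv2.imwrite("pics/s3.png",s[:,:,::-1])
cv2.imwrite("pics/s3c.png",cv2.resize(s[80:220,260:420,::-1],None,fx=4,fy=4))
print(st["tcp_pos"],st["force"],st["wrist_torque"],st["opening"],st["joint_pos"])
E
```

```text
[ 580.96 -160.56  188.31] [ 0.04 -0.05 -4.3 ] [ 0.02 -0.01 -0.01] 0.2384428594455219 [-0.31  0.29  1.96 -0.    0.88  1.01]
```

View pics/w3.png

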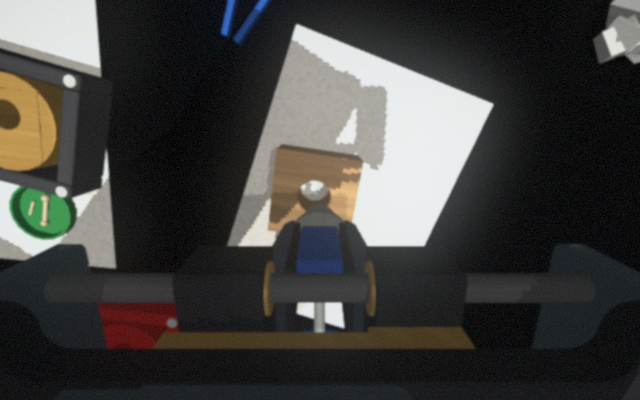

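View pics/s3c.png

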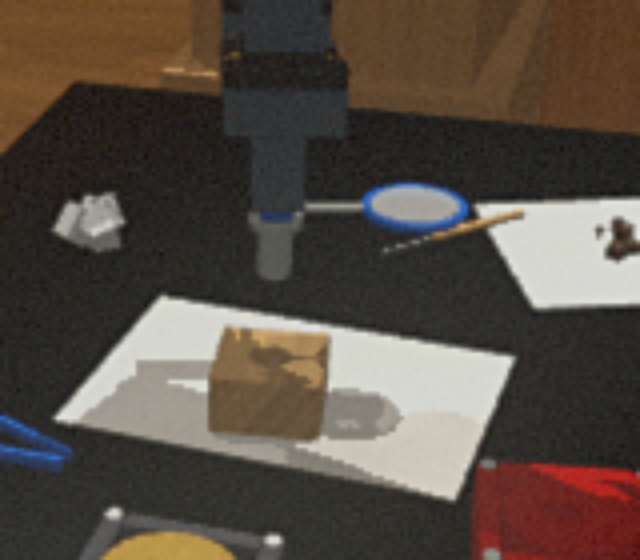

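The magnifier is lifted with the pin clear; the side crop shows the pin foot at (274,278) in the crop. I carry it to just short of the stand so the wrist camera can look at the bore.

Call:
apply_moves --targets '[[[0,0,0,1.4,-20,0,10],[0,0,0,1.4,-38,0,10],[0,0,0,1.4,-38,0,10],[0,0,0,1.4,-38,0,10],[0,0,0,1.4,-38,0,10]]]'

```text
time: 4.68
tcp_pos: [542.5, 9.6, 184.6]
ee_rot: [-0.0, 0.992, 0.125, -0.001]
force: [0.5, 0.9, -1.8]
opening: 0.238
```

Call:
apply_moves --targets '[[[0,0,0,1.4,-38,0,10],[0,0,0,1.4,-38,0,10],[0,0,0,1.4,-38,0,10],[0,0,7,0,0,0,10],[0,0,7,0,0,0,10]]]'

```text
time: 5.1
tcp_pos: [518.3, 121.5, 184.6]
ee_rot: [0.0, 1.0, 0.003, -0.001]
force: [1.1, 0.1, -2.3]
opening: 0.24
```

Call:
apply_moves --targets '[[[0,0,0,0,0,0,10],[0,0,0,0,0,0,10]]]'

```text
time: 5.27
tcp_pos: [519.1, 119.6, 185.0]
ee_rot: [0.0, 1.0, 0.005, -0.001]
force: [1.0, -0.0, -3.2]
opening: 0.238
```

```bash
python3 - <<'E'
from h import *
st=bot.get_state();im=bot.get_image("wrist");cv2.imwrite("pics/w4.png",im[:,:,::-1]);c,E=cam("wrist",st)
print(st["tcp_pos"],st["force"],st["opening"],Rq(st["ee_rot"]).as_matrix())
print(proj(c,E,[586,121,50]))
import json;json.dump([list(st["tcp_pos"]),list(st["ee_rot"])],open("w4.json","w"))
E
```

```text
[519.14 119.57 184.98] [ 0.99 -0.   -3.24] 0.2379906350868307 [[ 1.    0.01 -0.  ]
 [ 0.01 -1.   -0.  ]
 [-0.    0.   -1.  ]]
[319.11 123.66]
```

View pics/w4.png

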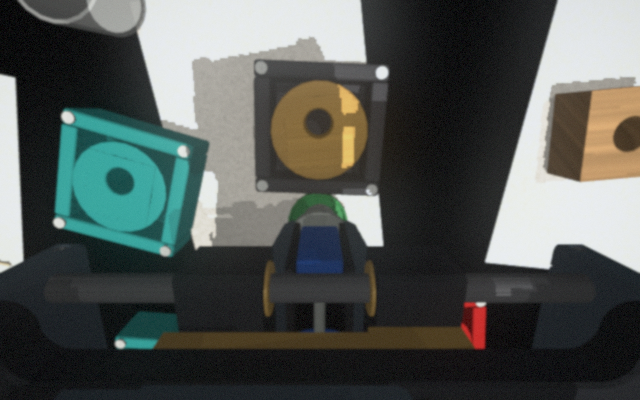

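The wrist view shows the bore at about (319,123), where I projected (319,124). The brass disc is at (319,130), with frame caps at (261,67), (382,72), (372,189) and (262,186). I refine the bore and the stand yaw from these.

```bash
cat > bore.py <<'E'
from h import *
import json,sys
fn=sys.argv[1]
im=cv2.imread(f"pics/{fn}.png");p,q=json.load(open(fn+".json"));c,E=cam("wrist",{"tcp_pos":p,"ee_rot":q})
hsv=cv2.cvtColor(im,cv2.COLOR_BGR2HSV)
x0,y0,x1,y1=map(int,sys.argv[2:6])
m=np.zeros(hsv.shape[:2],np.uint8);m[y0:y1,x0:x1]=cv2.inRange(hsv,(12,90,70),(32,255,255))[y0:y1,x0:x1]
cs,_=cv2.findContours(m,cv2.RETR_EXTERNAL,cv2.CHAIN_APPROX_NONE);b=cv2.convexHull(max(cs,key=cv2.contourArea))
e=cv2.fitEllipse(b);B=onz(c,E,*e[0],50);print("brass",e,B)
ins=np.zeros_like(m);cv2.ellipse(ins,(e[0],(e[1][0]*.85,e[1][1]*.85),e[2]),255,-1)
v=hsv[...,2];th=int(sys.argv[6]);h=((v<th)&(ins>0)).astype(np.uint8)
h=cv2.morphologyEx(h,cv2.MORPH_OPEN,np.ones((3,3)))
cs,_=cv2.findContours(h,cv2.RETR_EXTERNAL,cv2.CHAIN_APPROX_NONE);k=max(cs,key=cv2.contourArea)
f=cv2.fitEllipse(k);H=onz(c,E,*f[0],50);print("hole",f,H,"off",H-B,np.linalg.norm(H-B))
hp=np.array([onz(c,E,*pt[0],50)[:2] for pt in k]);print("hole extent mm",hp.min(0),hp.max(0),hp.max(0)-hp.min(0))
bp=np.array([onz(c,E,*pt[0],50)[:2] for pt in b]);print("brass extent mm",bp.min(0),bp.max(0),bp.max(0)-bp.min(0))
E
python3 bore.py w4 265 75 375 190 70
python3 - <<'E'
from h import *
import json
p,q=json.load(open("w4.json"));c,E=cam("wrist",{"tcp_pos":p,"ee_rot":q})
P=[onz(c,E,*uv,49)[:2] for uv in ((261,67),(382,72),(372,189),(262,186))]
print(np.array(P),np.mean(P,0))
for a,b in ((0,1),(3,2)): d=P[b]-P[a];print(np.degrees(np.arctan2(-d[0],-d[1])*-1),np.linalg.norm(d))
for a,b in ((3,0),(2,1)): d=P[b]-P[a];print(np.degrees(np.arctan2(d[1],d[0])),np.linalg.norm(d))
im=cv2.imread("pics/w4.png");cv2.imwrite("pics/w4c.png",cv2.resize(im[50:250,240:400],None,fx=3,fy=3,interpolation=cv2.INTER_CUBIC))
E
```

```text
brass ((318.9504699707031, 129.4899444580078), (97.82193756103516, 99.62076568603516), 1.3957493305206299) [581.11 121.09  50.  ]
hole ((318.35430908203125, 121.5570297241211), (22.863475799560547, 23.936155319213867), 145.89779663085938) [587.75 121.66  50.  ] off [6.63 0.57 0.  ] 6.6570327161624965
hole extent mm [578.12 111.66] [597.28 131.39] [19.16 19.73]
brass extent mm [537.57  79.29] [621.17 163.37] [83.6  84.09]
[[630.8  169.21]
 [627.91  69.45]
 [528.57  72.28]
 [530.44 172.37]] [579.43 120.83]
-1.6603480086852787 99.79772583200365
-1.0669389425564852 100.10488771241134
-1.8042113531067097 100.41522848736653
-1.631715869855432 99.37816237673393
```

View pics/w4c.png

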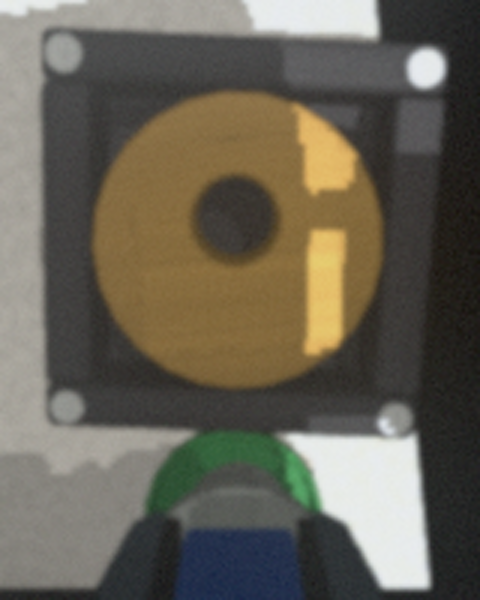

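```bash
python3 bore.py w4 265 75 375 190 85;python3 bore.py w4 265 75 375 190 95; python3 - <<'E'
from h import *
c=bot.camera_info("wrist");M=np.array(c["mount"])
for n,p in (("foot front",(12,0,76.8)),("foot l",(0,12,77)),("collar bot",(19,0,40.8)),("collar top",(19,0,34.8)),("collar top side",(0,19,34.8)),("collar top side",(0,-19,34.8)),("grip top front",(11,0,-13.2)),("grip top back",(-11,0,-13.2)),("grip front bottom",(11,0,34.8))):
    print(n,proj(c,M,p))
for f in ("w4","w3"):
    im=cv2.imread(f"pics/{f}.png");cv2.imwrite(f"pics/{f}d.png",cv2.resize(im[170:310,260:380],None,fx=4,fy=4,interpolation=cv2.INTER_CUBIC))
E
```

```text
brass ((318.9504699707031, 129.4899444580078), (97.82193756103516, 99.62076568603516), 1.3957493305206299) [581.11 121.09  50.  ]
hole ((318.2112121582031, 122.084228515625), (25.504858016967773, 26.419675827026367), 150.45033264160156) [587.31 121.78  50.  ] off [6.19 0.69 0.  ] 6.231286626167855
hole extent mm [576.43 110.75] [598.1 133.1] [21.67 22.35]
brass extent mm [537.57  79.29] [621.17 163.37] [83.6  84.09]
brass ((318.9504699707031, 129.4899444580078), (97.82193756103516, 99.62076568603516), 1.3957493305206299) [581.11 121.09  50.  ]
hole ((318.224365234375, 122.51465606689453), (27.32683563232422, 27.691749572753906), 178.7825164794922) [586.95 121.76  50.  ] off [5.83 0.68 0.  ] 5.873870421158428
hole extent mm [575.56 109.89] [598.11 133.11] [22.55 23.22]
brass extent mm [537.57  79.29] [621.17 163.37] [83.6  84.09]
foot front [320.2  204.19]
foot l [336.44 219.67]
collar bot [320.35 209.6 ]
collar top [320.38 212.57]
collar top side [351.47 242.14]
collar top side [289.34 242.23]
grip top front [320.73 261.28]
grip top back [320.74 303.49]
grip front bottom [320.39 225.24]
```

View pics/w4d.png

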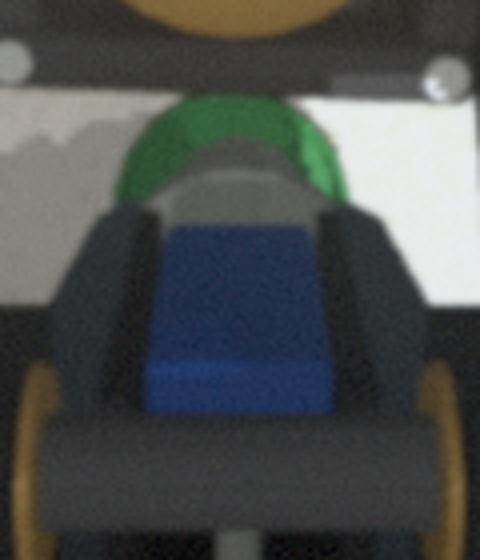

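Pin in hand: the foot front edge is at row 204.5 against 204.2 predicted, and the collar and grip agree, so the grasp offset is under 1 mm. In the current tool frame the bore lies about (+68.3, -0.65) from the pin axis. I turn the yaw to match the stand, move over the bore and lean.

Call:
apply_moves --targets '[[[0,0,1.5,0,0,0,10],[0,0,0,28.6,-0.8,13,10],[0,0,0,28.6,-0.8,13,10],[0,0,0,28.6,-0.8,13,10],[0,0,0,0,0,0,10]]]'

```text
time: 5.73
tcp_pos: [608.8, 119.6, 144.5]
ee_rot: [0.0, 1.0, -0.008, -0.0]
force: [-1.3, -1.0, -2.8]
opening: 0.239
```

Call:
apply_moves --targets '[[[0,-5,0,0,0,0,10],[0,-5,0,0,0,0,10],[0,-5,0,0,0,0,10],[0,0,0,0,0,0,10],[0,0,0,0,0,0,10]]]'

```text
time: 6.15
tcp_pos: [605.8, 119.9, 146.0]
ee_rot: [-0.001, 0.991, -0.009, -0.13]
force: [-0.1, -0.0, -2.1]
opening: 0.24
```

```bash
cat > look.py <<'E'
from h import *
import sys,json
n=sys.argv[1]
P=[];F=[]
for k in range(3):
    st=bot.get_state();P.append(st["tcp_pos"]);F.append(np.r_[st["force"],st["wrist_torque"]])
    im=bot.get_image(("wrist","side","top")[k]);cv2.imwrite(f"pics/{n}_{('wrist','side','top')[k]}.png",im[:,:,::-1])
st=bot.get_state();P.append(st["tcp_pos"]);F.append(np.r_[st["force"],st["wrist_torque"]])
Rm=Rq(st["ee_rot"]).as_matrix();p=np.mean(P,0)
print("t",st["time"],"tcp mean",p,"std",np.std(P,0));print("F",np.mean(F,0),"open",st["opening"]*91.2)
print("tool z",Rm[:,2],"tilt",np.degrees(np.arccos(-Rm[2,2])),"yaw",np.degrees(np.arctan2(Rm[1,0],Rm[0,0])))
print("foot",p+78.8*Rm[:,2]);json.dump([list(p),list(st["ee_rot"])],open(n+".json","w"))
json.dump([list(p),list(st["ee_rot"])],open(n+"_wrist.json","w"))
E
python3 look.py a
python3 - <<'E'
import cv2,numpy as np
s=cv2.imread("pics/a_side.png")[130:270,255:395];t=cv2.imread("pics/a_top.png")[150:260,250:340]
cv2.imwrite("pics/a_sc.png",cv2.resize(s,(560,560),interpolation=cv2.INTER_CUBIC))
cv2.imwrite("pics/a_tc.png",cv2.resize(t,(450,550),interpolation=cv2.INTER_CUBIC))
E
```

```text
t 6.3 tcp mean [605.32 120.09 146.43] std [0.34 0.13 0.29]
F [-0.18  0.01 -2.37  0.02 -0.29 -0.01] open 21.777845677738288
tool z [-0.26  0.   -0.97] tilt 14.919970772793674 yaw -1.0505001217508825
foot [585.03 120.47  70.29]
```

View pics/a_sc.png

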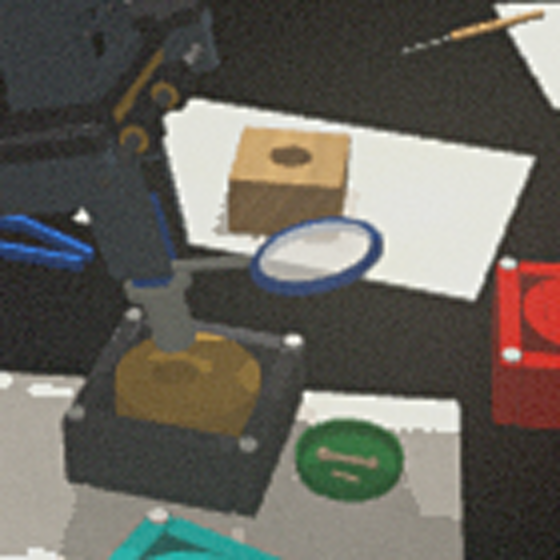

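View pics/a_wrist.png

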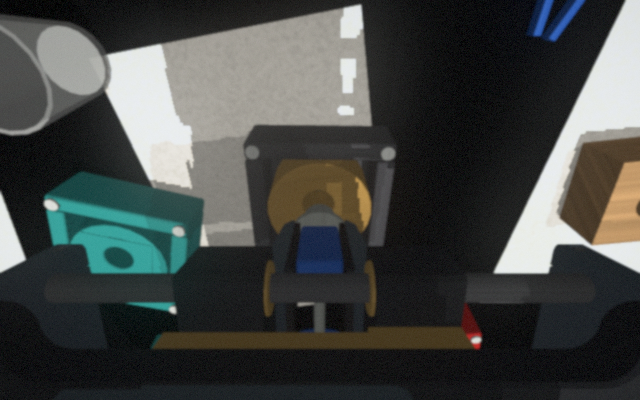

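```bash
python3 - <<'E'
from h import *
cs,Es=cam("side");ct,Et=cam("top")
for p in ([585,120.5,70.3],[587,121.5,50],[587,120.5,50],[588,121.5,50]): print(p,"side",proj(cs,Es,p),"top",proj(ct,Et,p))
s=cv2.imread("pics/a_side.png")[195:250,275:335]
cv2.imwrite("pics/a_sc2.png",cv2.resize(s,None,fx=10,fy=10,interpolation=cv2.INTER_CUBIC))
w=cv2.imread("pics/a_wrist.png")[140:260,250:390]
cv2.imwrite("pics/a_wc.png",cv2.resize(w,None,fx=5,fy=5,interpolation=cv2.INTER_CUBIC))
E
```

```text
[585, 120.5, 70.3] side [299.44 215.45] top [289.27 198.76]
[587, 121.5, 50] side [298.62 222.69] top [289.78 199.61]
[587, 120.5, 50] side [298.74 222.44] top [290.21 199.59]
[588, 121.5, 50] side [298.2  222.63] top [289.77 199.18]
```

View pics/a_sc2.png

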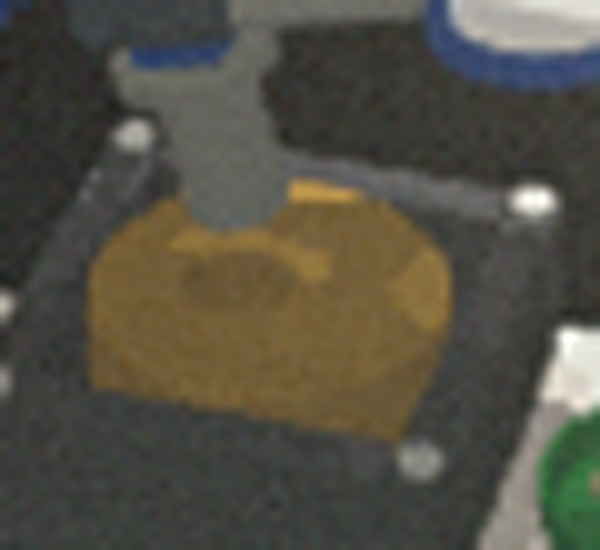

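View pics/a_wc.png

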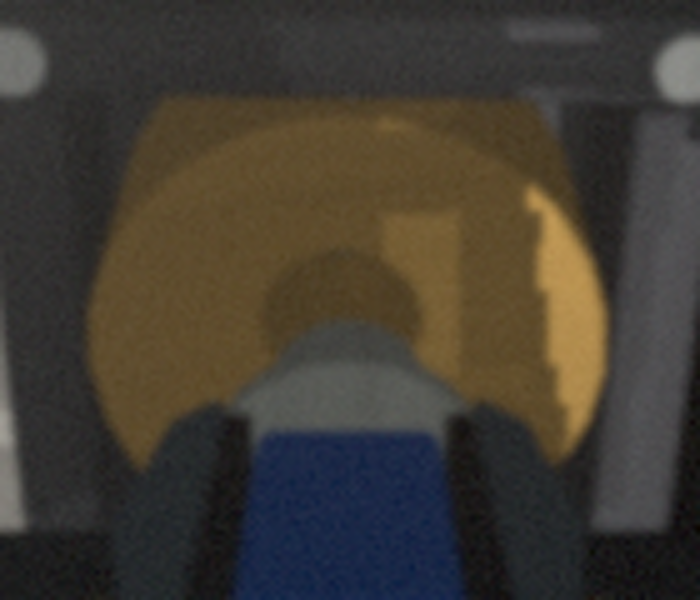

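The wrist crop shows the bore centred about 0.7 mm to the tool's -y side of the pin, and the side view agrees. Bore estimate is (587.2,121.3). I correct and descend in small steps with the foot about 3 mm short in x.

Call:
apply_moves --targets '[[[0,0,0,1.3,-0.4,6.9,10],[0,0,0,1.3,-0.4,6.9,10],[0,0,0,0,0,0,10],[0,0,0,0,0,0,10]]]'

```text
time: 6.63
tcp_pos: [603.9, 121.3, 132.3]
ee_rot: [-0.001, 0.991, -0.009, -0.131]
force: [0.4, 0.2, -2.7]
opening: 0.241
```

Call:
apply_moves --targets '[[[0,0,0,0.5,0,1.9,10],[0,0,0,0,0,0,10],[0,0,0,0.3,0,1,10],[0,0,0,0,0,0,10]]]'

```text
time: 6.97
tcp_pos: [604.6, 121.3, 129.9]
ee_rot: [-0.001, 0.991, -0.01, -0.13]
force: [-0.4, 0.2, -2.4]
opening: 0.237
```

```bash
python3 look.py b
python3 - <<'E'
import cv2,numpy as np
s=cv2.imread("pics/b_side.png")[195:250,275:335]
w=cv2.imread("pics/b_wrist.png")[130:260,250:390]
a=cv2.resize(s,(400,367),interpolation=cv2.INTER_CUBIC);b=cv2.resize(w,(395,367),interpolation=cv2.INTER_CUBIC)
cv2.imwrite("pics/b_c.png",np.hstack([a,b]))
E
```

```text
t 7.1167 tcp mean [604.6  121.3  129.95] std [0.02 0.01 0.05]
F [-0.18 -0.11 -3.05  0.05 -0.3   0.  ] open 21.86511384315997
tool z [-0.26  0.01 -0.97] tilt 14.99324690226201 yaw -1.0981378875818966
foot [584.22 121.7   53.83]
```

View pics/b_c.png

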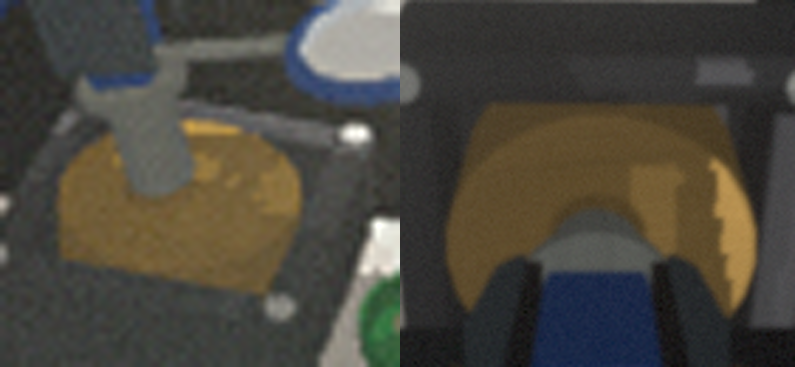

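The foot is at z≈53.8, just over the mouth, and the pin covers the near part of the bore. I start the lower edge in, reading the force at each step.

Call:
apply_moves --targets '[[[0,0,0,0.26,0,0.97,10],[0,0,0,0.26,0,0.97,10],[0,0,0,0,0,0,10]]]'

```text
time: 7.37
tcp_pos: [604.5, 121.3, 127.7]
ee_rot: [-0.001, 0.991, -0.009, -0.131]
force: [0.0, 0.6, -4.0]
opening: 0.242
```

Call:
apply_moves --targets '[[[0,0,0,0.26,0,0.97,10],[0,0,0,0,0,0,10],[0,0,0,0,0,0,10]]]'

```text
time: 7.62
tcp_pos: [604.5, 121.3, 126.8]
ee_rot: [-0.001, 0.991, -0.009, -0.131]
force: [0.0, 0.2, -3.1]
opening: 0.24
```

Call:
apply_moves --targets '[[[0,0,0,0.26,0,0.97,10],[0,0,0,0,0,0,10],[0,0,0,0,0,0,10]]]'

```text
time: 7.87
tcp_pos: [604.5, 121.3, 125.9]
ee_rot: [-0.001, 0.991, -0.01, -0.131]
force: [-0.3, 0.7, -3.5]
opening: 0.236
```

The lower edge is at z≈47.2, below the 50 mm brass top, with no contact force, so it has entered the bore. One more mm down, then I feel for the +x wall.

Call:
apply_moves --targets '[[[0,0,0,0.26,0,0.97,10],[0,0,0,0,0,0,10],[0,0,0,0.97,0,-0.26,10],[0,0,0,0,0,0,10],[0,0,0,0,0,0,10]]]'

```text
time: 8.28
tcp_pos: [605.7, 121.3, 124.9]
ee_rot: [-0.001, 0.991, -0.01, -0.13]
force: [-0.0, 0.3, -2.9]
opening: 0.237
```

Call:
apply_moves --targets '[[[0,0,0,0.48,0,-0.13,10],[0,0,0,0,0,0,10],[0,0,0,0,0,0,10]]]'

```text
time: 8.53
tcp_pos: [606.1, 121.3, 124.9]
ee_rot: [-0.001, 0.991, -0.009, -0.131]
force: [0.7, 0.7, -1.8]
opening: 0.24
```

Call:
apply_moves --targets '[[[0,0,0,0.48,0,-0.13,10],[0,0,0,0,0,0,10],[0,0,0,0,0,0,10]]]'

```text
time: 8.78
tcp_pos: [606.4, 121.3, 124.9]
ee_rot: [-0.001, 0.991, -0.009, -0.131]
force: [-1.8, -0.5, -1.8]
opening: 0.242
```

Call:
apply_moves --targets '[[[0,0,0,0.48,0,-0.13,10],[0,0,0,0,0,0,10],[0,0,0,0,0,0,10]]]'

```text
time: 9.03
tcp_pos: [606.6, 121.2, 124.8]
ee_rot: [-0.001, 0.991, -0.01, -0.131]
force: [-5.1, 0.4, -1.1]
opening: 0.239
```

I felt the wall: Fx went to -5 N with almost no Fy. That puts the bore axis at x≈586 in TCP terms, about 1 mm from the vision value. I ease off slightly and straighten about the foot in small turns.

Call:
apply_moves --targets '[[[0,0,0,-0.4,0,0.1,10],[0,2.5,0,-3.4,0,0,10],[0,2.5,0,-3.4,0,0,10],[0,0,0,0,0,0,10],[0,0,0,0,0,0,10]]]'

```text
time: 9.45
tcp_pos: [600.1, 121.5, 126.9]
ee_rot: [-0.001, 0.996, -0.009, -0.087]
force: [-1.8, -0.4, -3.4]
opening: 0.238
```

```bash
cat > s.py <<'E'
from h import *
st=bot.get_state();Rm=Rq(st["ee_rot"]).as_matrix();p=np.array(st["tcp_pos"])
print(st["time"],"foot",p+78.8*Rm[:,2],"tz",Rm[:,2]*100,"F",st["force"],st["wrist_torque"],"yaw",np.degrees(np.arctan2(Rm[1,0],Rm[0,0])))
E
python3 s.py
```

```text
9.45 foot [586.44 121.74  49.35] tz [-17.36   0.34 -98.48] F [-1.82 -0.35 -3.41] [-0.01  0.43  0.05] yaw -1.0869727263057933
```

Call:
apply_moves --targets '[[[0,2.5,0,-3.5,0,0.2,10],[0,2.5,0,-3.5,0,0.2,10],[0,0,0,0,0,0,10],[0,0,0,0,0,0,10]]]'

```text
time: 9.78
tcp_pos: [593.6, 121.6, 127.6]
ee_rot: [-0.0, 0.999, -0.01, -0.044]
force: [-0.1, -0.4, -2.9]
opening: 0.238
```

```bash
python3 s.py
```

```text
9.7833 foot [586.64 121.75  49.08] tz [ -8.78   0.18 -99.61] F [-0.12 -0.38 -2.88] [ 0.   -0.07 -0.02] yaw -1.0937558043294533
```

Call:
apply_moves --targets '[[[0,2.5,0,-3.5,0,0.2,10],[0,2.5,0,-3.5,0,0.2,10],[0,0,0,0,0,0,10],[0,0,0,0,0,0,10]]]'

```text
time: 10.12
tcp_pos: [586.6, 121.7, 127.5]
ee_rot: [-0.0, 1.0, -0.01, -0.001]
force: [-0.1, -0.4, -3.0]
opening: 0.239
```

```bash
python3 s.py; python3 look.py c
python3 - <<'E'
import cv2,numpy as np
s=cv2.imread("pics/c_side.png")[190:250,275:335]
w=cv2.imread("pics/c_wrist.png")[130:260,250:390]
a=cv2.resize(s,(400,367),interpolation=cv2.INTER_CUBIC);b=cv2.resize(w,(395,367),interpolation=cv2.INTER_CUBIC)
cv2.imwrite("pics/c_c.png",np.hstack([a,b]))
E
```

```text
10.1167 foot [586.45 121.74  48.75] tz [  -0.15    0.01 -100.  ] F [-0.12 -0.43 -3.  ] [ 0.04 -0.01  0.06] yaw -1.096000381000889
t 10.2667 tcp mean [586.88 121.73 127.54] std [0.18 0.02 0.05]
F [ 0.08 -0.27 -3.22  0.03 -0.01 -0.01] open 21.807936102886455
tool z [-0.  0. -1.] tilt 0.03815745300768893 yaw -1.1042031593199437
foot [586.83 121.74  48.74]
```

View pics/c_c.png

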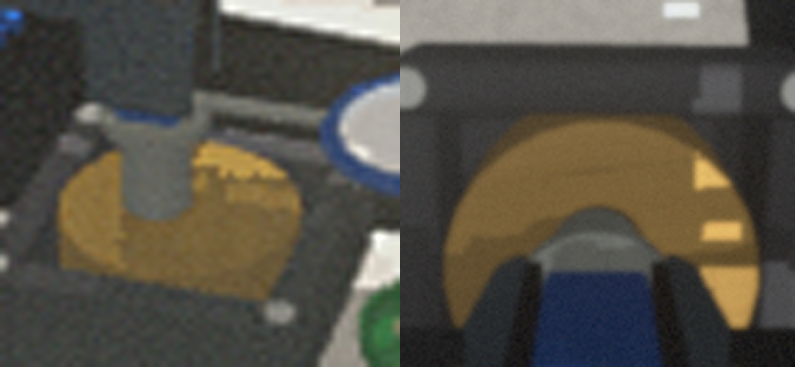

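Upright now with no side force; the foot is just inside the mouth. I slide down in small steps.

Call:
apply_moves --targets '[[[0,0,0,0,0,1,10],[0,0,0,0,0,0,10],[0,0,0,0,0,0,10]]]'

```text
time: 10.52
tcp_pos: [586.2, 121.6, 126.1]
ee_rot: [0.0, 1.0, -0.01, -0.0]
force: [-0.5, 0.1, -3.4]
opening: 0.236
```

Call:
apply_moves --targets '[[[0,0,0,0,0,1,10],[0,0,0,0,0,0,10],[0,0,0,0,0,0,10]]]'

```text
time: 10.77
tcp_pos: [586.0, 121.7, 125.2]
ee_rot: [0.0, 1.0, -0.01, -0.0]
force: [-0.1, -0.3, -3.8]
opening: 0.238
```

```bash
python3 s.py
```

```text
10.7667 foot [585.97 121.66  46.37] tz [  -0.02   -0.   -100.  ] F [-0.14 -0.26 -3.83] [ 0.01 -0.06  0.03] yaw -1.10031194113321
```

Call:
apply_moves --targets '[[[0,0,0,0,0,0.8,10],[0,0,0,0,0,0,10],[0,0,0,0,0,0,10]]]'

```text
time: 11.02
tcp_pos: [586.0, 121.7, 124.4]
ee_rot: [0.0, 1.0, -0.01, -0.0]
force: [0.3, -0.3, -2.6]
opening: 0.239
```

Call:
apply_moves --targets '[[[0,0,0,0,0,0.8,10],[0,0,0,0,0,0,10],[0,0,0,0,0,0,10]]]'

```text
time: 11.27
tcp_pos: [586.0, 121.7, 123.6]
ee_rot: [0.0, 1.0, -0.01, -0.0]
force: [-0.0, -0.1, -2.6]
opening: 0.24
```

```bash
python3 s.py
```

```text
11.2667 foot [586.03 121.67  44.82] tz [  -0.   -0. -100.] F [-0.04 -0.05 -2.61] [0.04 0.02 0.01] yaw -1.0986007593354614
```

The foot is 5 mm below the mouth with no contact force, so the pin is in the bore at full diameter. I continue, still watching the force.

Call:
apply_moves --targets '[[[0,0,0,0,0,1,10],[0,0,0,0,0,1,10],[0,0,0,0,0,0,10],[0,0,0,0,0,0,10]]]'

```text
time: 11.6
tcp_pos: [586.0, 121.7, 121.6]
ee_rot: [0.0, 1.0, -0.01, -0.0]
force: [0.4, -0.1, -3.2]
opening: 0.243
```

Call:
apply_moves --targets '[[[0,0,0,0,0,1,10],[0,0,0,0,0,1,10],[0,0,0,0,0,0,10],[0,0,0,0,0,0,10]]]'

```text
time: 11.93
tcp_pos: [586.0, 121.7, 119.6]
ee_rot: [0.0, 1.0, -0.01, -0.0]
force: [-0.8, 0.0, -3.1]
opening: 0.239
```

```bash
python3 s.py
```

```text
11.9333 foot [585.99 121.66  40.79] tz [  -0.01   -0.   -100.  ] F [-0.78  0.01 -3.08] [ 0.02 -0.04  0.02] yaw -1.096807600991098
```

Call:
apply_moves --targets '[[[0,0,0,0,0,1.5,10],[0,0,0,0,0,1.5,10],[0,0,0,0,0,1.5,10],[0,0,0,0,0,1.5,10]]]'

```text
time: 12.27
tcp_pos: [586.0, 121.7, 113.4]
ee_rot: [-0.0, 1.0, -0.01, -0.0]
force: [-0.3, 0.3, -3.0]
opening: 0.24
```

Call:
apply_moves --targets '[[[0,0,0,0,0,1.5,10],[0,0,0,0,0,1.5,10],[0,0,0,0,0,1.5,10],[0,0,0,0,0,1.5,10]]]'

```text
time: 12.6
tcp_pos: [586.0, 121.6, 107.5]
ee_rot: [0.0, 1.0, -0.01, -0.0]
force: [0.4, 0.2, -2.6]
opening: 0.242
```

Call:
apply_moves --targets '[[[0,0,0,0,0,1.5,10],[0,0,0,0,0,1.5,10],[0,0,0,0,0,1.5,10],[0,0,0,0,0,1.5,10]]]'

```text
time: 12.93
tcp_pos: [586.1, 121.7, 101.5]
ee_rot: [-0.0, 1.0, -0.01, 0.0]
force: [-0.3, -0.3, -2.1]
opening: 0.239
```

Call:
apply_moves --targets '[[[0,0,0,0,0,1.5,10],[0,0,0,0,0,1.5,10],[0,0,0,0,0,1.5,10],[0,0,0,0,0,0,10]]]'

```text
time: 13.27
tcp_pos: [585.9, 121.6, 96.8]
ee_rot: [0.0, 1.0, -0.01, -0.0]
force: [-0.6, 0.2, -3.7]
opening: 0.24
```

```bash
python3 s.py
```

```text
13.2667 foot [585.85 121.61  18.04] tz [  -0.04   -0.   -100.  ] F [-0.59  0.18 -3.69] [0.02 0.   0.03] yaw -1.1007754037630602
```

Call:
apply_moves --targets '[[[0,0,0,0,0,1.5,10],[0,0,0,0,0,1.5,10],[0,0,0,0,0,1.2,10],[0,0,0,0,0,0,10]]]'

```text
time: 13.6
tcp_pos: [585.9, 121.6, 92.7]
ee_rot: [0.0, 1.0, -0.01, -0.0]
force: [-0.0, 0.3, -3.6]
opening: 0.24
```

Call:
apply_moves --targets '[[[0,0,0,0,0,0.5,10],[0,0,0,0,0,0.4,10],[0,0,0,0,0,0,10],[0,0,0,0,0,0,10]]]'

```text
time: 13.93
tcp_pos: [586.1, 121.6, 92.1]
ee_rot: [0.0, 1.0, -0.01, 0.0]
force: [-0.7, 0.3, -2.6]
opening: 0.24
```

Call:
apply_moves --targets '[[[0,0,0,0,0,0.5,10],[0,0,0,0,0,0,10],[0,0,0,0,0,0,10]]]'

```text
time: 14.18
tcp_pos: [586.0, 121.7, 91.6]
ee_rot: [0.0, 1.0, -0.01, -0.0]
force: [-0.3, -0.1, -3.6]
opening: 0.235
```

```bash
python3 s.py
```

```text
14.1833 foot [586.01 121.66  12.75] tz [  -0.   -0. -100.] F [-0.3  -0.09 -3.59] [-0.02  0.02  0.01] yaw -1.0962712577989522
```

Call:
apply_moves --targets '[[[0,0,0,0,0,0.4,10],[0,0,0,0,0,0,10],[0,0,0,0,0,0,10]]]'

```text
time: 14.43
tcp_pos: [586.0, 121.6, 91.1]
ee_rot: [-0.0, 1.0, -0.01, -0.0]
force: [-0.4, 0.3, -3.1]
opening: 0.237
```

Call:
apply_moves --targets '[[[0,0,0,0,0,0.4,10],[0,0,0,0,0,0,10],[0,0,0,0,0,0,10]]]'

```text
time: 14.68
tcp_pos: [586.1, 121.7, 90.8]
ee_rot: [-0.0, 1.0, -0.01, 0.0]
force: [-1.2, 0.9, -0.4]
opening: 0.24
```

Call:
apply_moves --targets '[[[0,0,0,0,0,0.4,10],[0,0,0,0,0,0,10],[0,0,0,0,0,0,10]]]'

```text
time: 14.93
tcp_pos: [586.2, 121.7, 90.8]
ee_rot: [0.0, 1.0, -0.01, 0.0]
force: [-2.8, -0.4, 6.3]
opening: 0.237
```

The collar touched at TCP z = 90.8, exactly where home was predicted, with Fz rising to +6 N. I relax the push and look before letting go.

Call:
apply_moves --targets '[[[0,0,0,0,0,-0.3,10],[0,0,0,0,0,0,10]]]'

```text
time: 15.1
tcp_pos: [586.1, 121.7, 90.8]
ee_rot: [-0.0, 1.0, -0.01, 0.0]
force: [-1.3, -0.4, 2.0]
opening: 0.237
```

```bash
python3 look.py d
python3 - <<'E'
import cv2,numpy as np
s=cv2.imread("pics/d_side.png")[170:260,270:370]
t=cv2.imread("pics/d_top.png")[170:260,250:340]
a=cv2.resize(s,(440,396),interpolation=cv2.INTER_CUBIC);b=cv2.resize(t,(350,396),interpolation=cv2.INTER_CUBIC)
cv2.imwrite("pics/d_c.png",np.hstack([a,b]))
E
```

```text
t 15.25 tcp mean [586.13 121.67  90.82] std [0.01 0.01 0.02]
F [-1.34 -0.55  3.29 -0.05  0.41  0.01] open 21.773202636970343
tool z [ 0.  0. -1.] tilt 0.008695400418691183 yaw -1.0983138171880837
foot [586.14 121.68  12.02]
```

View pics/d_c.png

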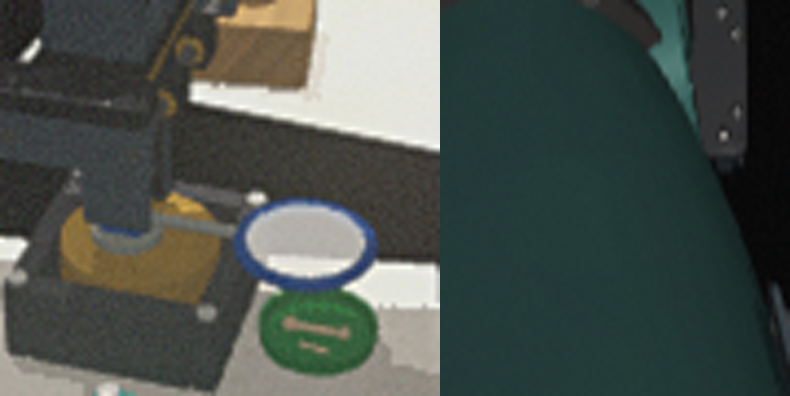

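The side crop shows the collar flat on the brass at (125,240) and the lens level above the dish. I open, then retreat straight up.

Call:
apply_moves --targets '[[[0,0,0,0,0,0,50],[0,0,0,0,0,0,50],[0,0,0,0,0,0,50],[0,0,0,0,0,0,50],[0,0,0,0,0,0,50]]]'

```text
time: 15.67
tcp_pos: [586.1, 121.7, 90.6]
ee_rot: [-0.0, 1.0, -0.01, 0.0]
force: [-0.1, 0.0, 0.5]
opening: 0.541
```

Call:
apply_moves --targets '[[[0,0,0,0,0,0,50],[0,0,0,0,0,-5,50],[0,0,0,0,0,-15,50],[0,0,0,0,0,-30,50],[0,0,0,0,0,-30,50]]]'

```text
time: 16.08
tcp_pos: [585.3, 121.5, 171.1]
ee_rot: [0.0, 1.0, -0.01, -0.001]
force: [0.7, -0.7, -0.5]
opening: 0.546
```

Call:
apply_moves --targets '[[[0,0,0,-30,20,-25,50],[0,0,0,-30,30,-25,50],[0,0,0,-30,30,-10,50],[0,0,0,-20,30,0,50],[0,0,0,0,0,0,50]]]'

```text
time: 16.5
tcp_pos: [478.4, 17.8, 225.8]
ee_rot: [0.0, 1.0, -0.01, 0.0]
force: [-0.1, -0.4, 0.6]
opening: 0.553
```

```bash
python3 look.py e
python3 - <<'E'
import cv2,numpy as np
s=cv2.imread("pics/e_side.png")[150:300,180:390]
cv2.imwrite("pics/e_sc.png",cv2.resize(s,None,fx=3.5,fy=3.5,interpolation=cv2.INTER_CUBIC))
E
```

```text
t 16.65 tcp mean [480.44  19.31 225.8 ] std [1.37 1.   0.07]
F [-0.08  0.03  0.39  0.05  0.01  0.01] open 50.22506685467747
tool z [ 0.  0. -1.] tilt 0.06585807692941632 yaw -1.150816632999586
foot [480.53  19.32 147.  ]
```

View pics/e_sc.png

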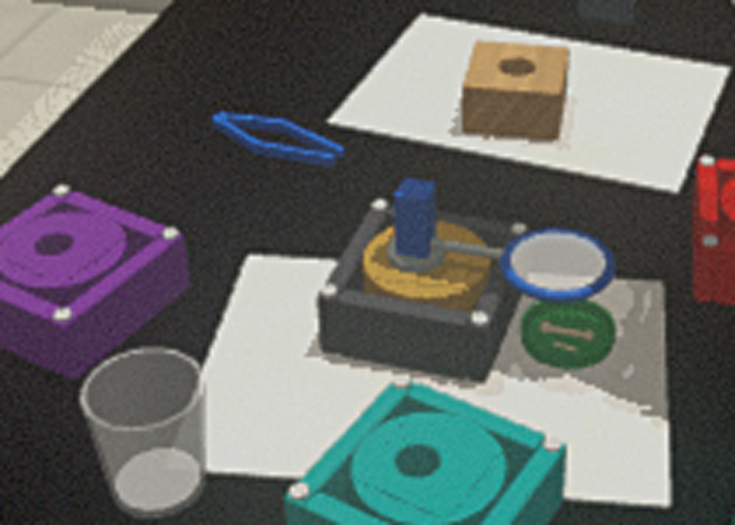

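View pics/e_wrist.png

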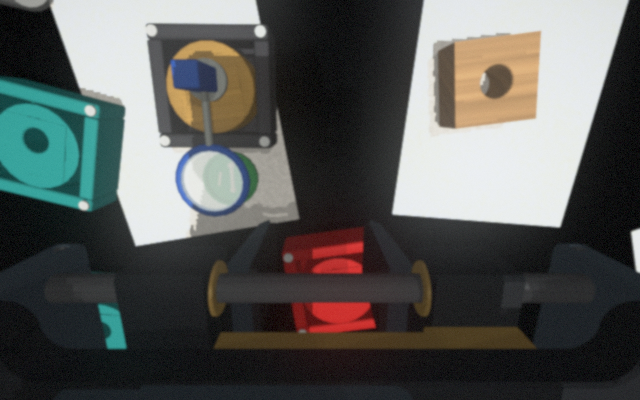

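The magnifier stands in the stand with its lens over the dish, and dish, forceps and cup look untouched. I check the numbers.

```bash
python3 - <<'E'
from h import *
st=bot.get_state();w=bot.get_image("wrist");s=bot.get_image("side");t=bot.get_image("top")
cs,Es=cam("side");cw,Ew=cam("wrist",st);ct,Et=cam("top")
w,s,t=[x[:,:,::-1].copy() for x in (w,s,t)]
cv2.imwrite("pics/f_top.png",t)
def big(im,lo,hi,roi):
    x0,y0,x1,y1=roi;m=cv2.inRange(cv2.cvtColor(im,cv2.COLOR_BGR2HSV)[y0:y1,x0:x1],lo,hi)
    k,_=cv2.findContours(m,cv2.RETR_EXTERNAL,cv2.CHAIN_APPROX_NONE);return cv2.convexHull(max(k,key=cv2.contourArea)+np.array([x0,y0]))
e1=cv2.fitEllipse(big(s,(100,120,50),(125,255,255),(322,213,360,238)));e2=cv2.fitEllipse(big(w,(100,120,50),(128,255,255),(170,140,256,222)))
print("lens",e1[0],e2[0],tri([ray(cs,Es,*e1[0]),ray(cw,Ew,*e2[0])]))
L=np.array([586.1-95,121.7+1.8,62.5]);print("pred lens px",proj(cs,Es,L),proj(cw,Ew,L))
print("pred grip top centre side",proj(cs,Es,[586.1,121.7,104]),"collar underside side",proj(cs,Es,[586.1,121.7,50]))
o=cv2.imread("pics/side0.png")
for n,lo,hi,roi in (("dish",(45,90,30),(85,255,255),(320,225,365,262)),("forceps",(100,120,60),(125,255,255),(235,175,285,200))):
    for im in (o,s): 
        b=big(im,lo,hi,roi).reshape(-1,2);print(n,b.min(0),b.max(0))
d=cv2.absdiff(o,s)[245:300,200:242];print("cup diff",d.mean())
print(st["force"],st["time"])
E
```

```text
lens (338.81732177734375, 225.18739318847656) (215.5467529296875, 182.86956787109375) (array([492.86, 123.99,  62.59]), [np.float64(0.4756762093254246), np.float64(0.4756762093254047)])
pred lens px [339.42 225.23] [216.41 185.03]
pred grip top centre side [298.59 203.44] collar underside side [298.97 222.8 ]
dish [329 235] [355 254]
dish [329 236] [354 254]
forceps [240 182] [277 196]
forceps [240 182] [277 196]
cup diff 3.177056277056277
[0.33 0.7  0.26] 16.65
```

All checks agree, and the robot is clear of everything. I hand in.

```bash
python3 -c "
from cell import bot
print(bot.close_job())"
```

```text
the job is handed in; nothing more can be done
None
```

The magnifier is in the iron and brass stand with its collar on the brass and its lens over the dish. It is released, and I handed the job in at about 17 s.

I took it from the block by its ±y sides, leaned it 15° and started the lower edge into the bore. I felt the +x wall at about 5 N, straightened it about the foot and slid it home. The largest contact force seen was about 10 N, when the collar seated.

**Last checks:**
- **Seating:** the collar seated at TCP height 90.8 mm, as predicted. The lens triangulated at (493, 124, 62.6) mm, against 62.5 mm expected height when home.
- **Lens over dish:** the lens centre is about 10 mm off the dish's centre, still over it.
- **Other things:** the dish and forceps are within a pixel of where they were, and the cup's image is unchanged.
- **Disagreement:** vision put the bore at x ≈ 587 mm, but touch put it at ≈ 586 mm. The pin went in freely at 586.0.

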